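Eject the carved tile and file it in its own pigeonhole

TASK

Twist the sprung knob of the carving jig clockwise to its stop so that it pushes the tile out of the channel, and let the knob spring back. Then put the tile away, face up and plain end first, in the pigeonhole whose roof bears the same round mark as the tile's medallion, pushed fully home against the back so that only the medallion end sticks out. Leave the other things on the bench where they are.

Things in the scene. Friction and masses are not known exactly. Their poses are not given: they have to be found in the camera images.
- jig: fixed carving jig: a low channel on a steel base 90 mm wide. Origin: on the bench under the middle of the channel; +x runs along the channel from its open front to the knob, z up. Steel lips at 37 to 43 mm height overhang the channel's rear (x = 20 to 60 mm) by 6 mm a side and hold the tile down. Red knob housing at x = 84 to 146 mm, top 48 mm.
- channel_front (a point): middle of the channel floor at the front end of its rails, axes as the jig: x = -60 mm, 20 mm above the bench. Channel 64 mm wide between wooden rails 12 mm thick, tops 42 mm above the bench, 120 mm long, starting here. A floor tongue 36 mm wide continues 22 mm further to the front.
- knob_grip (a point): point on the upright knob axis at the height to grip, 74.5 mm above the bench, at x = 115 mm of the jig. The knob is a black bar 46 mm long, 13 mm thick, 26 mm tall (top at 82.5 mm) on a disc 48 mm across whose top is at 56.5 mm. The point turns with the knob: its x axis lies along the bar (along the jig's x axis at rest), z up.
- knob (a joint): angle of the sprung knob in rad: 0 at rest, grows clockwise seen from above, to a hard stop somewhat under a quarter turn. The spring takes about 0.1 N m at rest, 0.4 at the stop, and turns it back to 0 when let go. Drives the ejector 37 mm per rad.
- tile: loose pale stone tile 110 x 60 x 14 mm, about 0.2 kg, starting in the channel under the lips, plain end to the front. Origin: centre of its underside; +x points to the medallion end, z up out of its face. The medallion is a raised disc 30 mm across, 8 mm high. With the knob at its stop the tile has come forward 50 mm, clear of the lips, its plain end 45 mm out in front of the rails.
- tile_medallion (a point): point on the tile 38 mm along its +x axis from the middle, at half its thickness, under the medallion
- nook_round: fixed wooden pigeonhole with a raised disc (32 mm) on its roof: the tile's own place. Outside 80 mm deep and wide, 39 mm high (44 with the mark). Origin: centre of its underside on the bench; +x points inwards from mouth to back. The tile goes in flat, plain end first (its medallion is too tall for the roof); fully home, its middle is at x = -23 mm and 38 mm of it stands out of the mouth.
- round_mouth (a point): middle of the inner floor's edge at the mouth of the round-marked pigeonhole, axes as the pigeonhole: x = -40 mm, 10 mm above the bench. Inner width 66 mm, inner height 20 mm, back wall face 72 mm inwards.
- nook_square: fixed pigeonhole of the same size and axes with a raised square on its roof; not for this tile, stays empty
- nook_cross: fixed pigeonhole of the same size and axes with a raised cross on its roof; not for this tile, stays empty
- mat: fixed black rubber mat, 130 mm (x) by 160 mm (y), 4 mm thick, kept free to lay the tile down on. Origin: centre of its underside
- mallet: bystander: barrel-shaped wooden mallet standing on the end of its head, 88 mm across, 110 mm tall, its handle level, 160 mm out along +x at 60 mm height; origin centre of underside
- chisel_a: bystander: stone chisel lying on the bench between jig and pigeonholes, about 170 mm long, 11 mm thick; origin centre of the shank's underside, x along it
- chisel_b: bystander: thin stone chisel lying on the bench, about 190 mm long, 10 mm thick; origin centre of the shank's underside, x along it
- brush: bystander: flat dust brush, about 170 x 60 x 17 mm, lying; bristles towards +x
- offcut: bystander: grey stone offcut 45 x 30 x 26 mm; origin centre of underside
- offcut2: bystander: reddish stone offcut 70 x 40 x 30 mm; origin centre of underside
- rubbing_block: bystander: dark wooden rubbing block 85 x 45 x 30 mm; origin centre of underside
Things that resemble listed ones, but are neither listed nor needed, are in the scene too. What is meant by the mat is not yellow, and is the larger of those in its own colour.

How it is judged:
On the way, in this order (a step that is already met when the one before it is completed fails the run):
1. the knob is twisted to its stop and the tile has been pushed forward out of the lips (value of joint knob above 1.27 rad and x of tile in the frame of jig between -0.08 and -0.042 m), for 0.1 s.
2. the knob is let go and has sprung back, the tile still lying in the channel (value of joint knob below 0.1 rad and contact force between the fingers and knob below 0.1 N and x of tile in the frame of jig between -0.08 and -0.038 m), for 0.1 s.
At the end, for the whole second after the job is handed in: The tile lies at rest, face up (within 0.1 rad), in the round-marked pigeonhole with its plain end within 6 mm of the back wall and the medallion end outside; the knob is back at rest (below 0.1 rad) (x of tile in the frame of nook_round between -0.029 and -0.017 m and y of tile in the frame of nook_round between -0.008 and 0.008 m and z of tile in the frame of nook_round between 0.006 and 0.015 m and x of tile_medallion in the frame of nook_round below -0.05 m and angle between tile's own z axis and vertical below 0.1 rad and linear speed of tile below 0.01 m/s and value of joint knob below 0.1 rad); the robot touches nothing.
It fails at once if a bystander is shifted by more than 30 mm (distance of any of mallet, chisel_a, chisel_b, brush, offcut, offcut2, rubbing_block from where it was at the start of the episode above 0.03 m).
It also fails if it takes over 70 s, if anything falls off the work surface, if the arm or the gripper's body presses on something with over 40 N, if the wrist force passes 120 N, or if a joint passes its speed limit or range.

ROBOT

A 6-joint arm with a two-finger parallel gripper is mounted at the origin on the work surface. World frame = base frame: x ahead of the robot, y to its left, z up, the work surface at z = 0. Lengths are in m, angles in rad, forces in N, time in s.
With the tool pointing down it reaches from about 0.375 to 0.9 m from the base axis. Payload 3.1 kg.
Tool frame: the origin (TCP) lies between the finger pads; the fingertips stand 17 mm ahead of it and the grasp point (between the pads) lies 2 mm behind it (robot.nose_length is the distance from the TCP to the fingertips, in m); z points along the fingers, y is the line along which they close (so a half turn about z gives the same grasp; the last joint's range is limited). The gripper opens to 87 mm and grips with 3 to 60 N. Pads are 19 mm wide; open, the fingers measure 117 mm over their backs; the gripper's body (75 mm by 190 mm) begins 51 mm behind the grasp point.
Start: joints at [-1.298, 0.527, 1.433, -0, 1.181, -0.178], TCP at [0.273, -0.562, 0.24] pointing down, gripper open.
Joint ranges: [-3.08, 3.08], [-0.75, 2.2], [0.22, 2.44], [-1.43, 4.57], [0, 2.65], [-2.85, 2.85]. Speed limits (rad/s): [2.79, 2.79, 3.14, 3.14, 3.14, 3.14].

INTERFACE

Orientations are given as a unit quaternion [x, y, z, w].
In Python, from rig import robot, cams gives the robot as it stands.
- The arm moves only by the shell command python3 -m pendant 'ROWS' [FORCE]. ROWS is JSON, a list of rows, each an object with "jaw": the opening, from 0 (shut) to 1 (fully open); "linear": the shift along the tool's x, y, z in cm, a list of three; "twist": the turn about the tool's z in degrees. A call has 1 to 12 rows; each row shifts and turns the commanded pose from where the row before left it, along the tool's axes as they then stand; what a row does not reach is not made up. A row lasts 1/12 s, in which the tool goes at most 41.7 mm and 7.16 degrees, less where a joint would pass 70% of its speed; a pose out of reach is approached as far as the arm can. A call is refused whole if a number of a shift passes 4.17 or a number of a turn 7.16, either way. A call with a gripper value outside its range is refused whole. The fingers move at their own pace and stop on an object; FORCE is the grip in N (left out, the last holds). Time passes only in rows, so rows that do not move let the fingers close. It gives the time, the measured TCP pose, the force, the opening and the grip force at its end, in the units of the state.
- robot.get_obs(): the state, without advancing time (a new reading comes with each control period).
- cams.camera(name): name is "scene" or "top"; returns a dict with "color" (400x640x3 uint8, blue, green, red), "depth" (400x640 float32, m along the optical axis (not along the pixel's ray), 0 where there is no reading), "fov_y" (degrees; the focal length in pixels is half the picture's height over the tangent of half this angle, whatever the lens; pixels are square), "cx", "cy" (the principal point, pixels), "view" (4x4, takes a point from world to camera coordinates). Camera axes: x right, y down, z forward; pixel columns grow to the right and rows downward; lengths in m; the calibration is good to about 2 mm. A picture is of the moment at which its call begins.
- robot.hand_in(): hands the job in; it is judged then, once.
The state is a dict: "time": time; "q": joint angles; "joint_velocities": joint speeds; "joint_torque": joint torques, N m; "position": TCP position; "tool_rot": TCP orientation; "ft_force": force on the tool from outside, world axes, zero at the start; "moment": the same for the moment, N m; "grip_width": finger opening in m; "grip_force": force on a finger pad.
Only numpy, scipy, OpenCV 4.12 (cv2) and the standard library are available. Lean on these libraries where they do the work, as an engineer would, in place of code of your own. Each camera call takes 0.05 s, during which the arm holds its last target. There are 200 camera calls.

## Working session

There is one attempt and no reset: what is moved stays moved. The work goes in short steps, Python scripts to look and compute and a shell command to move; the robot and the scene stay as the last step left them, time stands still between calls to the robot, and variables do not carry over. Pictures are saved under pics/ and viewed, at most 13 in all, crops included, and the job is handed in when it is done.

```bash
mkdir -p pics; ls; python3 - <<'E'
from rig import robot,cams
import cv2,numpy as np
for n in ["top","scene"]:
    c=cams.camera(n); cv2.imwrite(f"pics/{n}0.png",c["color"]); np.savez(f"{n}0.npz",**c)
    print(n,c["fov_y"],c["cx"],c["cy"],np.round(c["view"],4).tolist(),(c["depth"]==0).mean())
print(robot.get_obs())
E
```

```text
pics
top 51.274944775561806 325.8372185386133 201.27360154150608 [[-0.0494, -0.9988, 0.001, 0.0179], [-0.975, 0.048, -0.217, 0.5292], [0.2167, -0.0117, -0.9762, 1.2362], [0.0, 0.0, 0.0, 1.0]] 0.00410546875
scene 53.472428635591314 319.50755229791804 196.00763035983542 [[0.6373, 0.7704, 0.0175, -0.3436], [0.4755, -0.3753, -0.7956, -0.1773], [-0.6064, 0.5154, -0.6055, 1.4003], [0.0, 0.0, 0.0, 1.0]] 0.00408984375
{'time': 0.1, 'q': array([-1.29749509e+00,  5.28360224e-01,  1.43375125e+00, -2.64034180e-06,
        1.18142029e+00, -1.78480114e-01]), 'joint_velocities': array([-0.00079715, -0.00167756, -0.00260992,  0.00065299, -0.00012765,
        0.00041421]), 'joint_torque': array([-7.44482604e-04, -4.40985417e+01, -1.77150661e+01,  6.35158480e-02,
        5.33962576e-02, -5.70162115e-05]), 'position': array([ 0.27272255, -0.56166973,  0.23868473]), 'tool_rot': array([ 9.74594435e-01,  2.23974882e-01, -4.71694296e-05, -9.68407884e-04]), 'ft_force': array([0.75083878, 0.56939854, 0.48681627]), 'moment': array([ 0.02939914, -0.0095836 ,  0.03884769]), 'grip_force': 0.0, 'grip_width': 0.08697786225705348}
```

View pics/top0.png

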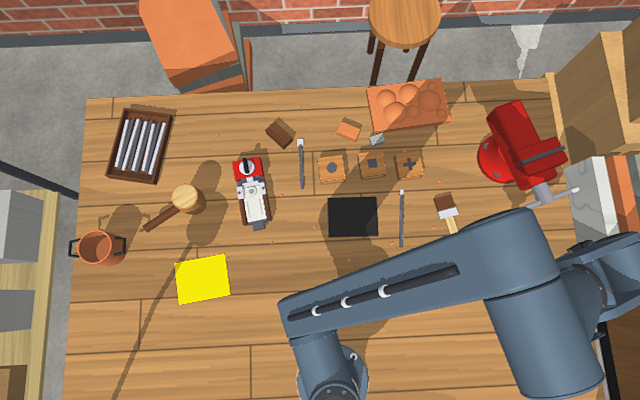

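View pics/scene0.png

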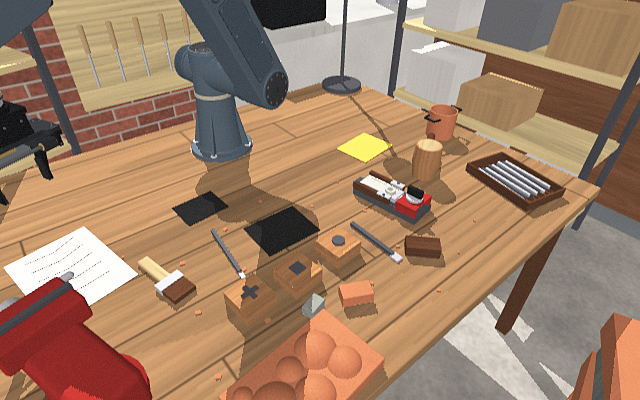

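The top view shows three nooks in a row: round (331,167), square (371,163) and cross (408,163). The jig runs from its knob at (247,167) to its front at (259,226). The black mat (353,216) is the larger of two black ones, the other being at scene (200,207). The yellow one at (202,279) is not meant. The round nook fits because its roof carries a disc, and I'll confirm that in a crop.

```bash
cat > h.py <<'E'
import numpy as np,cv2
def load(n): return dict(np.load(n+".npz"))
def foc(c): return c["color"].shape[0]/2/np.tan(np.radians(c["fov_y"])/2)
def ray(c,uv,z):
    "pixels -> world points on the plane at height z"
    uv=np.atleast_2d(uv).astype(float);f=foc(c);R=c["view"][:3,:3];t=c["view"][:3,3]
    d=np.c_[(uv-[c["cx"],c["cy"]])/f,np.ones(len(uv))]@R; o=-R.T@t
    return o+d*((z-o[2])/d[:,2])[:,None]
def cloud(c):
    v,u=np.indices(c["depth"].shape);f=foc(c);d=c["depth"].astype(float)
    p=np.stack([(u-c["cx"])/f*d,(v-c["cy"])/f*d,d],-1)
    return (p-c["view"][:3,3])@c["view"][:3,:3]
def proj(c,P):
    p=np.atleast_2d(P)@c["view"][:3,:3].T+c["view"][:3,3];return p[:,:2]/p[:,2:]*foc(c)+[c["cx"],c["cy"]]
E
python3 - <<'E'
from h import *
t=load("top0");s=load("scene0")
a=cv2.resize(t["color"][135:240,225:435],(800,400),interpolation=cv2.INTER_CUBIC)
b=cv2.resize(s["color"][165:315,220:440],(800,545),interpolation=cv2.INTER_CUBIC)[:,:]
cv2.imwrite("pics/crop_t.png",a);cv2.imwrite("pics/crop_s.png",b)
P=cloud(t);ok=t["depth"]>0
# depth sanity & components by height
for name,(u0,v0,u1,v1) in dict(jig=(228,148,276,234),r=(312,145,351,188),sq=(354,145,390,184),cr=(391,145,430,184),mat=(320,190,385,243)).items():
    Q=P[v0:v1,u0:u1].reshape(-1,3);
    h=np.histogram(Q[:,2],bins=np.arange(-.01,.1,.005));print(name,dict(zip((h[1][:-1]*1000).round().astype(int).tolist(),h[0].tolist())))
    for lo,hi in [(.034,.042),(.0345,.05),(.003,.006),(.07,.09)]:
        m=Q[(Q[:,2]>lo)&(Q[:,2]<hi)]
        if len(m)>25:
            r=cv2.minAreaRect((m[:,:2]*1000).astype(np.float32));print("  ",lo,hi,len(m),np.round(r[0],1),np.round(r[1],1),round(r[2],1))
E
```

```text
jig {-10: 263, -5: 1259, 0: 570, 5: 34, 10: 40, 15: 189, 20: 81, 25: 180, 30: 434, 35: 283, 40: 346, 45: 221, 50: 80, 55: 45, 60: 9, 65: 1, 70: 7, 75: 29, 80: 28, 85: 2, 90: 0}
   0.034 0.042 495 [583.1 228.2] [205.2  89. ] 8.0
   0.0345 0.05 892 [582.8 228.3] [205.8  90.5] 8.7
   0.003 0.006 98 [591.7 230.2] [285.1 155.2] 0.1
   0.07 0.09 66 [653.9 239. ] [45.9 12.8] 9.8
r {-10: 111, -5: 620, 0: 276, 5: 31, 10: 11, 15: 5, 20: 3, 25: 8, 30: 125, 35: 334, 40: 131, 45: 9, 50: 0, 55: 0, 60: 0, 65: 0, 70: 0, 75: 0, 80: 0, 85: 0, 90: 0}
   0.034 0.042 470 [642.4 -29.9] [80.7 79.8] 4.8
   0.0345 0.05 501 [642.4 -29.9] [80.7 79.8] 4.8
   0.003 0.006 49 [658.6 -32.3] [124.6 145.1] 89.9
sq {-10: 92, -5: 421, 0: 194, 5: 37, 10: 19, 15: 14, 20: 5, 25: 7, 30: 104, 35: 360, 40: 128, 45: 16, 50: 1, 55: 0, 60: 0, 65: 0, 70: 0, 75: 0, 80: 0, 85: 0, 90: 0}
   0.034 0.042 477 [ 651.8 -161.4] [81.2 80.2] 4.7
   0.0345 0.05 527 [ 651.8 -161.4] [81.2 80.2] 4.7
   0.003 0.006 41 [ 660.4 -159. ] [125.9 113.6] 2.9
cr {-10: 77, -5: 485, 0: 244, 5: 47, 10: 18, 15: 6, 20: 13, 25: 11, 30: 94, 35: 367, 40: 141, 45: 11, 50: 0, 55: 0, 60: 0, 65: 0, 70: 0, 75: 0, 80: 0, 85: 0, 90: 0}
   0.034 0.042 500 [ 643.5 -281.3] [81.9 80. ] 5.5
   0.0345 0.05 535 [ 643.5 -281.3] [81.9 80. ] 5.5
   0.003 0.006 52 [ 657.8 -293.9] [131.5 124.9] 87.2
mat {-10: 141, -5: 1262, 0: 1673, 5: 350, 10: 5, 15: 0, 20: 0, 25: 0, 30: 0, 35: 0, 40: 0, 45: 0, 50: 0, 55: 0, 60: 0, 65: 0, 70: 0, 75: 0, 80: 0, 85: 0, 90: 0}
   0.003 0.006 708 [489.6 -88.4] [202.2 167.2] 88.3
```

View pics/crop_t.png

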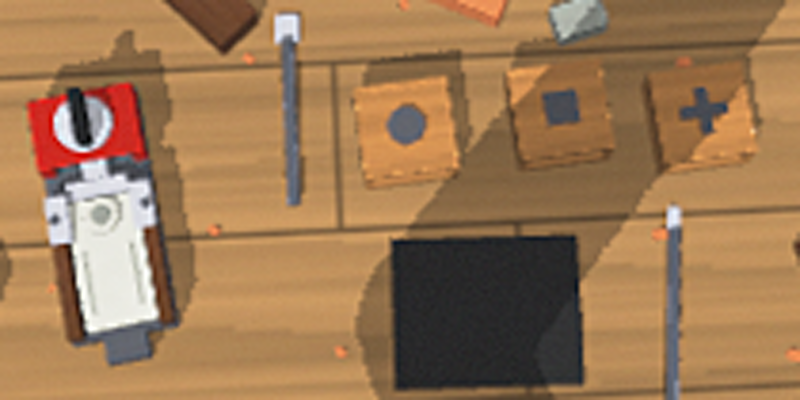

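View pics/crop_s.png

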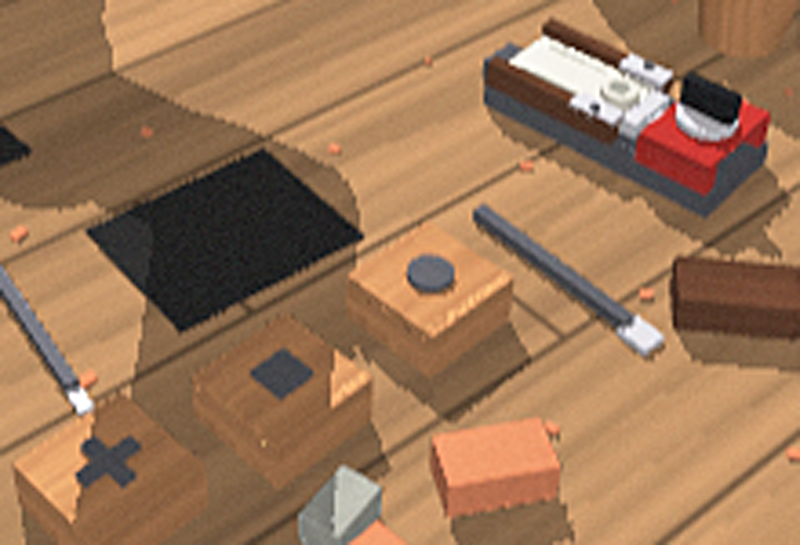

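The crops show the round disc on the left nook at crop (407,125), and a round medallion on the tile at crop (103,212). The nook's visible far sides are solid, so its mouth faces the robot. The sizes match: nook 80.7x79.8 mm, bar 45.9x12.8 mm, jig 205x90 mm with the knob 72 mm from its centre (expected 72). Next I move over the knob.

```bash
python3 -m pendant '[{"jaw":1,"linear":[2.88,-2.31,0],"twist":0},{"jaw":1,"linear":[2.88,-2.31,0],"twist":0},{"jaw":1,"linear":[2.88,-2.31,0],"twist":0},{"jaw":1,"linear":[2.88,-2.31,0],"twist":0},{"jaw":1,"linear":[2.88,-2.31,0],"twist":0},{"jaw":1,"linear":[2.88,-2.31,0],"twist":0},{"jaw":1,"linear":[2.88,-2.31,0],"twist":0},{"jaw":1,"linear":[2.88,-2.31,0],"twist":0},{"jaw":1,"linear":[2.88,-2.31,0],"twist":0},{"jaw":1,"linear":[2.88,-2.31,0],"twist":0},{"jaw":1,"linear":[2.88,-2.31,0],"twist":0},{"jaw":1,"linear":[2.88,-2.31,0],"twist":0}]' 60
python3 - <<'E'
from h import *
# mallet top (z=.11) and jig features
t=load("top0");P=cloud(t);Q=P[175:225,165:215].reshape(-1,3);m=Q[(Q[:,2]>.1)&(Q[:,2]<.12)]
print("mallet",cv2.minAreaRect((m[:,:2]*1000).astype(np.float32)))
Q=P[185:240,135:185].reshape(-1,3);m=Q[(Q[:,2]>.045)&(Q[:,2]<.08)]
print("handle",cv2.minAreaRect((m[:,:2]*1000).astype(np.float32)))
E
```

```text
time: 1.1
position: [0.463, -0.1601, 0.2394]
tool_rot: [0.975, 0.224, -0.0, -0.0]
ft_force: [0.4, -0.8, 0.0]
grip_width: 0.0871
grip_force: 0.0
mallet ((555.584716796875, 415.31585693359375), (78.73567962646484, 78.43931579589844), 44.10235595703125)
handle ((504.1972961425781, 493.84222412109375), (38.98343276977539, 132.12078857421875), 24.489309310913086)
```

```bash
python3 -m pendant '[{"jaw":1,"linear":[2.88,-2.31,0],"twist":0},{"jaw":1,"linear":[2.88,-2.31,0],"twist":0},{"jaw":1,"linear":[2.88,-2.31,0],"twist":0},{"jaw":1,"linear":[2.88,-2.31,0],"twist":0},{"jaw":1,"linear":[2.88,-2.31,0],"twist":0},{"jaw":1,"linear":[2.88,-2.31,0],"twist":0},{"jaw":1,"linear":[2.88,-2.31,0],"twist":0},{"jaw":1,"linear":[2.88,-2.31,0],"twist":0},{"jaw":1,"linear":[2.88,-2.31,0],"twist":0},{"jaw":1,"linear":[2.88,-2.31,0],"twist":0},{"jaw":1,"linear":[2.88,-2.31,0],"twist":0},{"jaw":1,"linear":[2.88,-2.31,0],"twist":0}]'
python3 -m pendant '[{"jaw":1,"linear":[0,0,0],"twist":-7},{"jaw":1,"linear":[0,0,0],"twist":-7},{"jaw":1,"linear":[0,0,0],"twist":-7},{"jaw":1,"linear":[0,0,0],"twist":-7},{"jaw":1,"linear":[0,0,0],"twist":-7},{"jaw":1,"linear":[0,0,0],"twist":-7},{"jaw":1,"linear":[0,0,0],"twist":-7},{"jaw":1,"linear":[0,0,0],"twist":-7},{"jaw":1,"linear":[0,0,0],"twist":-7},{"jaw":1,"linear":[0,0,0],"twist":-7},{"jaw":1,"linear":[0,0,0],"twist":-7},{"jaw":1,"linear":[0,0,0],"twist":-7}]'
python3 -m pendant '[{"jaw":1,"linear":[0,0,0],"twist":-7},{"jaw":1,"linear":[0,0,0],"twist":-7},{"jaw":1,"linear":[0,0,0],"twist":-7},{"jaw":1,"linear":[0,0,0],"twist":-7},{"jaw":1,"linear":[0,0,0],"twist":-7},{"jaw":1,"linear":[0,0,0],"twist":-7},{"jaw":1,"linear":[0,0,0],"twist":-7},{"jaw":1,"linear":[0,0,0],"twist":-7},{"jaw":1,"linear":[0,0,0],"twist":-7},{"jaw":1,"linear":[0,0,0],"twist":-7},{"jaw":1,"linear":[0,0,0],"twist":-7},{"jaw":1,"linear":[0,0,0],"twist":-1.7}]'
cat >> h.py <<'E'
def state():
    from rig import robot
    from scipy.spatial.transform import Rotation as R
    o=robot.get_obs();M=R.from_quat(o["tool_rot"]).as_matrix();return o,M
def goal(x,y,yaw=None,z=None):
    "mm, deg: prints the shift in tool axes (cm) and the twist (deg) to reach the pose"
    o,M=state();p=o["position"]*1000
    d=np.array([x,y,p[2] if z is None else z])-p
    w=np.degrees(np.arctan2(M[1,0],M[0,0]))
    print("pos",p.round(1),"yaw",w.round(2),"z",M[2,2].round(4),"shift cm",(M.T@d/10).round(2),"twist",None if yaw is None else round((w-yaw+180)%360-180,2),"q",o["q"].round(2),"F",o["ft_force"].round(1),"M",o["moment"].round(2),"grip",o["grip_force"].round(1),o["grip_width"].round(4))
E
python3 -c "
from h import *;goal(653.9,239,188.6,76)"
```

```text
time: 2.1
position: [0.6528, 0.2401, 0.2389]
tool_rot: [0.975, 0.224, -0.001, 0.0]
ft_force: [0.4, -0.4, 0.2]
grip_width: 0.0872
grip_force: 0.0
time: 3.1
position: [0.6523, 0.2382, 0.2388]
tool_rot: [0.572, 0.82, -0.001, -0.001]
ft_force: [-0.1, -0.4, -1.0]
grip_width: 0.0872
grip_force: 0.0
time: 4.1
position: [0.6523, 0.2382, 0.2388]
tool_rot: [-0.077, 0.997, -0.0, -0.001]
ft_force: [-0.1, 0.5, -0.1]
grip_width: 0.0872
grip_force: 0.0Traceback (most recent call last):
  File "<string>", line 2, in <module>
    from h import *;goal(653.9,239,188.6,76)
                    ~~~~^^^^^^^^^^^^^^^^^^^^
  File "h.py", line 24, in goal
    print("pos",p.round(1),"yaw",w.round(2),"z",M[2,2].round(4),"shift cm",(M.T@d/10).round(2),"twist",None if yaw is None else round((w-yaw+180)%360-180,2),"q",o["q"].round(2),"F",o["ft_force"].round(1),"M",o["moment"].round(2),"grip",o["grip_force"].round(1),o["grip_width"].round(4))
                                                                                                                                                                                                                                            ^^^^^^^^^^^^^^^^^^^^^
AttributeError: 'float' object has no attribute 'round'
```

```bash
sed -i 's/o\["grip_force"\].round(1),o\["grip_width"\].round(4)/round(float(o["grip_force"]),1),round(float(o["grip_width"]),4)/' h.py
python3 -m pendant '[{"jaw":1,"linear":[-0.17,0.05,3],"twist":0},{"jaw":1,"linear":[0,0,3],"twist":0},{"jaw":1,"linear":[0,0,3],"twist":0},{"jaw":1,"linear":[0,0,3],"twist":0},{"jaw":1,"linear":[0,0,2],"twist":0},{"jaw":1,"linear":[0,0,1.5],"twist":0},{"jaw":1,"linear":[0,0,0.8],"twist":0},{"jaw":1,"linear":[0,0,0],"twist":0},{"jaw":1,"linear":[0,0,0],"twist":0}]' 60
python3 -m pendant '[{"jaw":0,"linear":[0,0,0],"twist":0},{"jaw":0,"linear":[0,0,0],"twist":0},{"jaw":0,"linear":[0,0,0],"twist":0},{"jaw":0,"linear":[0,0,0],"twist":0},{"jaw":0,"linear":[0,0,0],"twist":0},{"jaw":0,"linear":[0,0,0],"twist":0},{"jaw":0,"linear":[0,0,0],"twist":0},{"jaw":0,"linear":[0,0,0],"twist":0}]' 60
python3 -c "
from h import *;goal(653.9,239,188.6,76)"
```

```text
time: 4.85
position: [0.6543, 0.2391, 0.0764]
tool_rot: [-0.075, 0.997, -0.0, -0.0]
ft_force: [-0.0, 0.6, 1.5]
grip_width: 0.0869
grip_force: 0.0
time: 5.52
position: [0.6543, 0.239, 0.0766]
tool_rot: [-0.075, 0.997, 0.0, 0.0]
ft_force: [-0.3, -0.2, -0.4]
grip_width: 0.0419
grip_force: 0.0
pos [654.3 239.   76.6] yaw -171.41 z -1.0 shift cm [0.04 0.   0.06] twist -0.01 q [ 0.19  0.81  1.35 -0.    0.98 -1.53] F [-0.3 -0.2 -0.4] M [ 0.15 -0.11  0.04] grip 0.0 0.0419
```

Still closing (slow fingers). A few more rows.

```bash
python3 -m pendant '[{"jaw":0,"linear":[0,0,0],"twist":0},{"jaw":0,"linear":[0,0,0],"twist":0},{"jaw":0,"linear":[0,0,0],"twist":0},{"jaw":0,"linear":[0,0,0],"twist":0},{"jaw":0,"linear":[0,0,0],"twist":0},{"jaw":0,"linear":[0,0,0],"twist":0},{"jaw":0,"linear":[0,0,0],"twist":0},{"jaw":0,"linear":[0,0,0],"twist":0}]' 60
```

```text
time: 6.18
position: [0.6541, 0.2397, 0.0765]
tool_rot: [-0.075, 0.997, 0.0, 0.0]
ft_force: [-0.2, 4.3, 0.6]
grip_width: 0.0123
grip_force: 60.0
```

```bash
python3 -m pendant '[{"jaw":0,"linear":[0,0,0],"twist":6},{"jaw":0,"linear":[0,0,0],"twist":6},{"jaw":0,"linear":[0,0,0],"twist":6},{"jaw":0,"linear":[0,0,0],"twist":6},{"jaw":0,"linear":[0,0,0],"twist":6},{"jaw":0,"linear":[0,0,0],"twist":6},{"jaw":0,"linear":[0,0,0],"twist":6},{"jaw":0,"linear":[0,0,0],"twist":6},{"jaw":0,"linear":[0,0,0],"twist":6},{"jaw":0,"linear":[0,0,0],"twist":6},{"jaw":0,"linear":[0,0,0],"twist":6},{"jaw":0,"linear":[0,0,0],"twist":6}]'
python3 -c "
from h import *;goal(653.9,239,188.6,76)"
```

```text
time: 7.18
position: [0.6551, 0.2416, 0.0765]
tool_rot: [0.527, 0.85, 0.002, 0.0]
ft_force: [1.4, 8.3, -3.5]
grip_width: 0.0123
grip_force: 60.0
pos [655.1 241.6  76.5] yaw 116.36 z -1.0 shift cm [-0.18 -0.23  0.05] twist -72.24 q [ 0.19  0.81  1.35  0.    0.97 -0.27] F [ 1.4  8.3 -3.5] M [ 1.4  -0.35  0.47] grip 60.0 0.0123
```

```bash
python3 -m pendant '[{"jaw":0,"linear":[0,0,0],"twist":2},{"jaw":0,"linear":[0,0,0],"twist":2},{"jaw":0,"linear":[0,0,0],"twist":0}]'
python3 -c "
from h import *;goal(653.9,239,188.6,76)"
python3 -m pendant '[{"jaw":0,"linear":[0,0,0],"twist":2},{"jaw":0,"linear":[0,0,0],"twist":0},{"jaw":0,"linear":[0,0,0],"twist":0}]'
python3 -c "
from h import *;goal(653.9,239,188.6,76)"
python3 - <<'E'
from rig import cams
from h import *
c=cams.camera("top");np.savez("t1.npz",**c)
cv2.imwrite("pics/t1.png",cv2.resize(c["color"][130:250,190:310],(600,600),interpolation=cv2.INTER_CUBIC))
E
```

```text
time: 7.43
position: [0.6553, 0.2417, 0.0765]
tool_rot: [0.555, 0.832, 0.003, 0.0]
ft_force: [1.6, 8.1, -3.2]
grip_width: 0.0129
grip_force: 60.0
pos [655.3 241.7  76.5] yaw 112.57 z -1.0 shift cm [-0.19 -0.23  0.05] twist -76.03 q [ 0.19  0.81  1.35  0.    0.97 -0.2 ] F [ 1.6  8.1 -3.2] M [ 1.38 -0.36  0.34] grip 60.0 0.0129
time: 7.68
position: [0.6553, 0.2417, 0.0765]
tool_rot: [0.569, 0.822, 0.003, 0.0]
ft_force: [2.3, 8.8, -3.4]
grip_width: 0.0125
grip_force: 60.0
pos [655.3 241.7  76.5] yaw 110.66 z -1.0 shift cm [-0.2  -0.23  0.05] twist -77.94 q [ 0.19  0.81  1.35  0.    0.97 -0.17] F [ 2.3  8.8 -3.4] M [ 1.43 -0.36  0.46] grip 60.0 0.0125
```

View pics/t1.png

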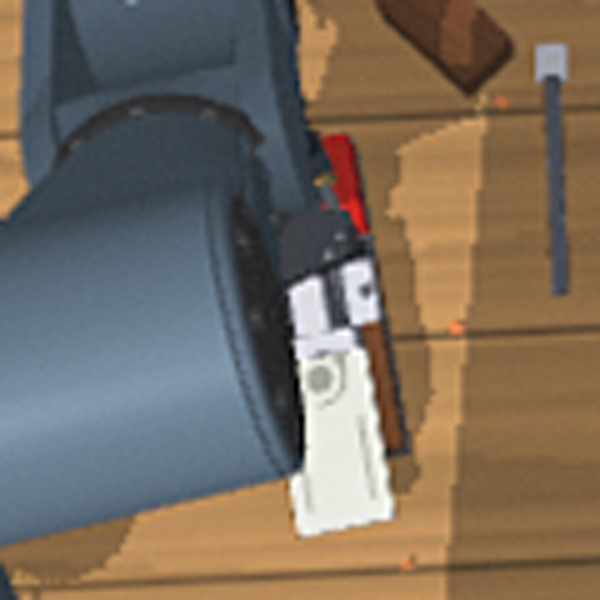

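The tile has slid out past the lips: its medallion is at crop (321,378) and its plain end is about (345,525). I'll measure the travel next.

```bash
cat >> h.py <<'E'
JO=np.array([540.5,221.9]);JY=np.radians(8.6)
def tile(c,zc,near,rad=120):
    "tile top face outline by pale mask, rays onto height zc (m); returns mm rect"
    hsv=cv2.cvtColor(c["color"],cv2.COLOR_BGR2HSV);m=cv2.inRange(hsv,(15,0,150),(75,60,255))
    return m
E
python3 - <<'E'
from h import *
c=load("t1")
a=JY;
for n,uv,z in [("med",[254.2,205.6],.042),("plainL",[190+302/5,130+533/5],.034),("plainR",[190+392/5,130+517/5],.034)]:
    p=ray(c,uv,z)[0,:2]*1000-JO; print(n,(p[0]*np.cos(a)+p[1]*np.sin(a)).round(1),(-p[0]*np.sin(a)+p[1]*np.cos(a)).round(1))
c=load("top0")
for n,uv,z in [("med",[225+103/3.81,135+212/3.81],.042)]:
    p=ray(c,uv,z)[0,:2]*1000-JO; print(n,(p[0]*np.cos(a)+p[1]*np.sin(a)).round(1),(-p[0]*np.sin(a)+p[1]*np.cos(a)).round(1))
E
python3 -m pendant '[{"jaw":0,"linear":[0,0,0],"twist":3},{"jaw":0,"linear":[0,0,0],"twist":2},{"jaw":0,"linear":[0,0,0],"twist":0},{"jaw":0,"linear":[0,0,0],"twist":0}]'
python3 -c "
from h import *;goal(653.9,239,188.6,76)"
```

```text
med -11.0 -3.5
plainL -103.9 25.0
plainR -105.1 -31.5
med 38.1 -4.6
time: 8.07
position: [0.6554, 0.2417, 0.0766]
tool_rot: [0.603, 0.798, 0.002, 0.001]
ft_force: [1.2, 9.2, -2.8]
grip_width: 0.0136
grip_force: 62.3
pos [655.4 241.7  76.6] yaw 105.87 z -1.0 shift cm [-0.21 -0.22  0.06] twist -82.73 q [ 0.19  0.81  1.35  0.    0.97 -0.09] F [ 1.2  9.2 -2.8] M [ 1.4  -0.36  1.28] grip 62.3 0.0136
```

Hard stop reached: the moment jumped to 1.3 N m, and the tile has travelled about 49 mm. Release and rise.

```bash
python3 -m pendant '[{"jaw":1,"linear":[0,0,0],"twist":0},{"jaw":1,"linear":[0,0,0],"twist":0},{"jaw":1,"linear":[0,0,0],"twist":0},{"jaw":1,"linear":[0,0,0],"twist":0},{"jaw":1,"linear":[0,0,0],"twist":0},{"jaw":1,"linear":[0,0,0],"twist":0},{"jaw":1,"linear":[0,0,0],"twist":0},{"jaw":1,"linear":[0,0,0],"twist":0},{"jaw":1,"linear":[0,0,0],"twist":0},{"jaw":1,"linear":[0,0,0],"twist":0},{"jaw":1,"linear":[0,0,0],"twist":0},{"jaw":1,"linear":[0,0,0],"twist":0}]'
python3 -m pendant '[{"jaw":1,"linear":[0,0,-2],"twist":0},{"jaw":1,"linear":[0,0,-4],"twist":0},{"jaw":1,"linear":[0,0,-4],"twist":0},{"jaw":1,"linear":[0,0,-4],"twist":0},{"jaw":1,"linear":[4,0,0],"twist":-7},{"jaw":1,"linear":[0,0,0],"twist":-7},{"jaw":1,"linear":[0,0,0],"twist":-7},{"jaw":1,"linear":[0,0,0],"twist":-7},{"jaw":1,"linear":[0,0,0],"twist":-7},{"jaw":1,"linear":[0,0,0],"twist":-7},{"jaw":1,"linear":[0,0,0],"twist":-7},{"jaw":1,"linear":[0,0,0],"twist":-7}]'
python3 - <<'E'
from rig import cams
from h import *
a=JY; u=np.array([np.cos(a),np.sin(a)])
# target: pad centre 25 mm behind plain end: jig x=-82, y=-3 for now
p=JO-82*u-3*np.array([-u[1],u[0]]);goal(p[0],p[1],188.6)
for n in ["top","scene"]:
    c=cams.camera(n);np.savez(n+"2.npz",**c)
    b=proj(c,np.r_[JO/1000,.03])[0].astype(int);print(n,b)
    cv2.imwrite(f"pics/{n}2.png",cv2.resize(c["color"][b[1]-50:b[1]+50,b[0]-50:b[0]+50],(500,500),interpolation=cv2.INTER_CUBIC))
a=[cv2.imread(f"pics/{n}2.png") for n in ["top","scene"]]
cv2.imwrite("pics/both2.png",cv2.resize(np.hstack(a),(800,400)))
E
```

```text
time: 9.07
position: [0.6545, 0.2385, 0.0766]
tool_rot: [0.605, 0.796, -0.0, 0.0]
ft_force: [0.6, 0.5, -0.8]
grip_width: 0.0836
grip_force: 0.0
time: 10.07
position: [0.6435, 0.2772, 0.2165]
tool_rot: [0.157, 0.988, -0.0, -0.0]
ft_force: [0.3, 0.5, 0.5]
grip_width: 0.0873
grip_force: 0.0
pos [643.5 277.2 216.5] yaw 161.92 z -1.0 shift cm [ 1.527e+01 -1.241e+01  1.000e-02] twist -26.68 q [ 0.25  0.66  1.25 -0.    1.24 -1.01] F [0.3 0.5 0.5] M [ 0.09 -0.13  0.07] grip 0.0 0.0873
top [253 203]
scene [378 186]
```

View pics/both2.png

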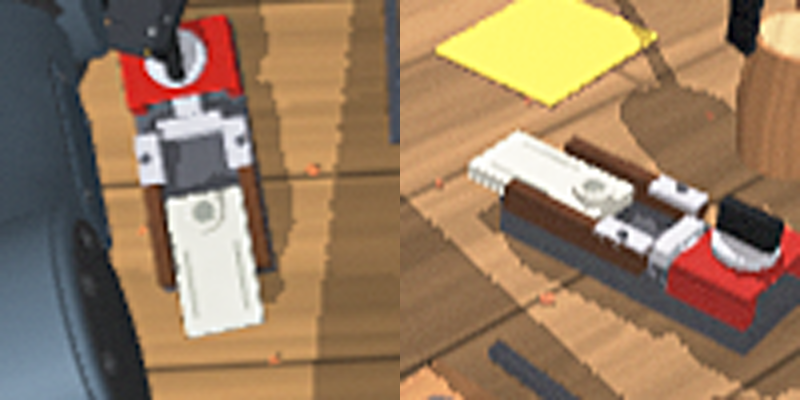

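The knob has sprung back (bar along the jig) and the tile sticks out in front of the rails. In the left crop its corners are (187,338), (262,321), (240,184) and (167,195). Now I locate the tile.

```bash
cat >> h.py <<'E'
def tilerect(c,z,near):
    "pale blob nearest to the pixel -> min-area rect in mm on height z; yaw in deg"
    hsv=cv2.cvtColor(c["color"],cv2.COLOR_BGR2HSV);g=c["color"].astype(int)
    m=((g.min(2)>165)&(g.max(2)-g.min(2)<45)).astype(np.uint8)
    k=np.ones((2,2),np.uint8); m=cv2.morphologyEx(m,cv2.MORPH_OPEN,k)
    cs,_=cv2.findContours(m,cv2.RETR_EXTERNAL,cv2.CHAIN_APPROX_NONE)
    cs=[q for q in cs if cv2.contourArea(q)>150]
    q=min(cs,key=lambda q:np.hypot(*(q[:,0].mean(0)-near)))
    P=ray(c,q[:,0],z)[:,:2]*1000;r=cv2.minAreaRect(P.astype(np.float32))
    return np.round(r[0],1),np.round(r[1],1),round(r[2],2),len(q)
E
python3 - <<'E'
from h import *
c=load("top2")
K=np.array([[187,338],[262,321],[240,184],[167,195]])/4+[203,153]
P=ray(c,K,.034)[:,:2]*1000;ctr=P.mean(0)
e=(P[2]+P[3]-P[0]-P[1])/2;print("corners ctr",ctr.round(1),"len",np.hypot(*e).round(1),"yaw",np.degrees(np.arctan2(e[1],e[0])).round(2),"wid",np.hypot(*(P[1]-P[0])).round(1))
print(tilerect(c,.034,[257,220]))
s=load("scene2");print(tilerect(s,.034,proj(s,[*ctr/1000,.034])[0]))
y=np.radians(8.5);g=ctr-32*np.array([np.cos(y),np.sin(y)]);print(g.round(1));goal(*g,188.6)
E
```

```text
corners ctr [492.7 211.4] len 113.3 yaw 7.59 wid 59.3
(array([488.7, 209.7]), array([109.9,  60.7]), 8.73, 105)
(array([521.6, 215.9]), array([154.6,  72.2]), 12.16, 118)
[461.1 206.7]
pos [643.5 277.2 216.5] yaw 161.56 z -1.0 shift cm [ 1.508e+01 -1.247e+01  1.000e-02] twist -27.04 q [ 0.25  0.66  1.25 -0.    1.24 -1.  ] F [ 0.4  1.  -0.6] M [ 0.1  -0.18 -0.01] grip 0.0 0.0874
```

```bash
python3 -m pendant '[{"jaw":1,"linear":[2.61,-2.15,0],"twist":0},{"jaw":1,"linear":[2.61,-2.15,0],"twist":0},{"jaw":1,"linear":[2.61,-2.15,0],"twist":0},{"jaw":1,"linear":[2.61,-2.15,0],"twist":0},{"jaw":1,"linear":[2.61,-2.15,0],"twist":0},{"jaw":1,"linear":[2.61,-2.15,0],"twist":0},{"jaw":1,"linear":[0,0,0],"twist":-6.8},{"jaw":1,"linear":[0,0,0],"twist":-6.8},{"jaw":1,"linear":[0,0,0],"twist":-6.8},{"jaw":1,"linear":[0,0,0],"twist":-6.8},{"jaw":1,"linear":[0,0,0],"twist":0}]'
python3 -c "
from h import *;goal(454.1,204.4,188.7,29)"
```

```text
time: 11.08
position: [0.4544, 0.2045, 0.2169]
tool_rot: [-0.076, 0.997, -0.0, 0.0]
ft_force: [-0.3, -0.2, 0.1]
grip_width: 0.087
grip_force: 0.0
pos [454.4 204.5 216.9] yaw -171.29 z -1.0 shift cm [ 0.04  0.   18.79] twist 0.01 q [ 0.2   0.39  1.77 -0.    0.98 -1.52] F [-0.3 -0.2  0.1] M [ 0.08 -0.16 -0.01] grip 0.0 0.087
```

```bash
python3 -m pendant '[{"jaw":1,"linear":[0.04,0,3.5],"twist":0},{"jaw":1,"linear":[0,0,3.5],"twist":0},{"jaw":1,"linear":[0,0,3.5],"twist":0},{"jaw":1,"linear":[0,0,3],"twist":0},{"jaw":1,"linear":[0,0,2],"twist":0},{"jaw":1,"linear":[0,0,1.2],"twist":0},{"jaw":1,"linear":[0,0,1.1],"twist":0},{"jaw":1,"linear":[0,0,1],"twist":0},{"jaw":1,"linear":[0,0,0],"twist":0}]'
python3 -m pendant '[{"jaw":0.5,"linear":[0,0,0],"twist":0},{"jaw":0.5,"linear":[0,0,0],"twist":0},{"jaw":0.5,"linear":[0,0,0],"twist":0},{"jaw":0.5,"linear":[0,0,0],"twist":0},{"jaw":0.5,"linear":[0,0,0],"twist":0},{"jaw":0.5,"linear":[0,0,0],"twist":0},{"jaw":0.5,"linear":[0,0,0],"twist":0},{"jaw":0.5,"linear":[0,0,0],"twist":0}]' 45
python3 -c "
from h import *;goal(454.1,204.4,188.7,29)"
```

```text
time: 11.83
position: [0.4532, 0.2043, 0.027]
tool_rot: [-0.075, 0.997, -0.0, -0.001]
ft_force: [0.2, -0.2, 0.0]
grip_width: 0.087
grip_force: 0.0
time: 12.5
position: [0.4536, 0.2053, 0.0292]
tool_rot: [-0.076, 0.997, 0.0, 0.0]
ft_force: [-2.0, 5.1, 4.6]
grip_width: 0.0599
grip_force: 45.4
pos [453.6 205.3  29.2] yaw -171.23 z -1.0 shift cm [-0.04 -0.1   0.02] twist 0.07 q [ 0.2   0.72  1.9   0.    0.52 -1.53] F [-2.   5.1  4.6] M [1.11 0.24 0.11] grip 45.4 0.0599
```

Tile gripped, but the tips are below its underside and would hit the mat when I set it down. I'll regrip 10 mm higher.

```bash
python3 -m pendant '[{"jaw":0.85,"linear":[0,0,0],"twist":0},{"jaw":0.85,"linear":[0,0,0],"twist":0},{"jaw":0.85,"linear":[0,0,0],"twist":0},{"jaw":0.85,"linear":[-0.04,-0.1,-1],"twist":0},{"jaw":0.5,"linear":[0,0,0],"twist":0},{"jaw":0.5,"linear":[0,0,0],"twist":0},{"jaw":0.5,"linear":[0,0,0],"twist":0},{"jaw":0.5,"linear":[0,0,0],"twist":0},{"jaw":0.5,"linear":[0,0,0],"twist":0},{"jaw":0.5,"linear":[0,0,0],"twist":0},{"jaw":0.5,"linear":[0,0,0],"twist":0}]' 45
python3 -c "
from h import *;goal(454.1,204.4,188.7,39)"
python3 -m pendant '[{"jaw":0.5,"linear":[0,0,-0.5],"twist":0},{"jaw":0.5,"linear":[0,0,-0.5],"twist":0},{"jaw":0.5,"linear":[0,0,-1],"twist":0},{"jaw":0.5,"linear":[0,0,-1],"twist":0},{"jaw":0.5,"linear":[0,0,-2],"twist":0},{"jaw":0.5,"linear":[0,0,-2],"twist":0},{"jaw":0.5,"linear":[0,0,-2],"twist":0},{"jaw":0.5,"linear":[0,0,-2],"twist":0},{"jaw":0.5,"linear":[0,0,-2],"twist":0},{"jaw":0.5,"linear":[0,0,0],"twist":0}]'
python3 - <<'E'
from rig import cams
from h import *
goal(490+35,-75+3,4.8,190)
c=cams.camera("scene");b=proj(c,[.47,.207,.15])[0].astype(int);print(b)
cv2.imwrite("pics/s3.png",cv2.resize(c["color"][b[1]-70:b[1]+90,b[0]-80:b[0]+80],(500,500),interpolation=cv2.INTER_CUBIC))
E
```

```text
time: 13.42
position: [0.4539, 0.2049, 0.039]
tool_rot: [-0.076, 0.997, 0.001, 0.0]
ft_force: [-2.3, 6.8, 4.0]
grip_width: 0.06
grip_force: 44.6
pos [453.9 204.9  39. ] yaw -171.25 z -1.0 shift cm [-0.01 -0.05 -0.  ] twist 0.05 q [ 0.2   0.71  1.89  0.    0.54 -1.53] F [-2.3  6.8  4. ] M [1.48 0.26 0.15] grip 44.6 0.06
time: 14.25
position: [0.4562, 0.2039, 0.1716]
tool_rot: [-0.077, 0.997, 0.0, 0.003]
ft_force: [1.4, 0.9, -2.7]
grip_width: 0.0595
grip_force: 44.5
pos [456.2 203.9 171.6] yaw -171.21 z -1.0 shift cm [ -2.59 -28.32  -1.82] twist -176.01 q [ 0.2   0.46  1.82 -0.    0.86 -1.53] F [ 1.4  0.9 -2.7] M [ 0.12 -0.09  0.  ] grip 44.5 0.0595
[360 143]
```

View pics/s3.png

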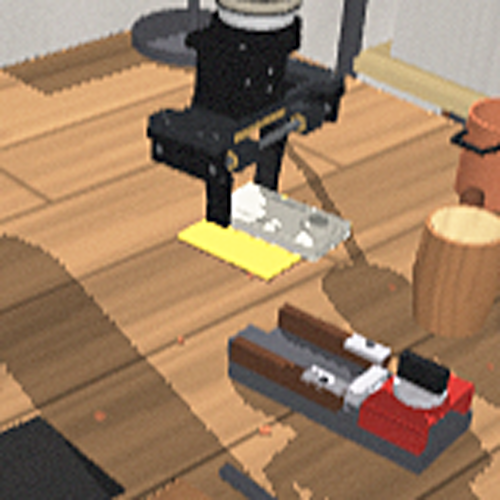

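The picture shows the tile held level by its plain end, clear of the jig; the channel is empty and the knob is at rest. Carry it over the mat and turn it.

```bash
python3 -m pendant '[{"jaw":0.5,"linear":[-0.26,-2.83,0],"twist":0},{"jaw":0.5,"linear":[-0.26,-2.83,0],"twist":0},{"jaw":0.5,"linear":[-0.26,-2.83,0],"twist":0},{"jaw":0.5,"linear":[-0.26,-2.83,0],"twist":0},{"jaw":0.5,"linear":[-0.26,-2.83,0],"twist":0},{"jaw":0.5,"linear":[-0.26,-2.83,0],"twist":0},{"jaw":0.5,"linear":[-0.26,-2.83,0],"twist":0},{"jaw":0.5,"linear":[-0.26,-2.83,0],"twist":0},{"jaw":0.5,"linear":[-0.26,-2.83,0],"twist":0},{"jaw":0.5,"linear":[-0.26,-2.83,0],"twist":0}]'
python3 -m pendant '[{"jaw":0.5,"linear":[0,0,0],"twist":7},{"jaw":0.5,"linear":[0,0,0],"twist":7},{"jaw":0.5,"linear":[0,0,0],"twist":7},{"jaw":0.5,"linear":[0,0,0],"twist":7},{"jaw":0.5,"linear":[0,0,0],"twist":7},{"jaw":0.5,"linear":[0,0,0],"twist":7},{"jaw":0.5,"linear":[0,0,0],"twist":7},{"jaw":0.5,"linear":[0,0,0],"twist":7},{"jaw":0.5,"linear":[0,0,0],"twist":7},{"jaw":0.5,"linear":[0,0,0],"twist":7},{"jaw":0.5,"linear":[0,0,0],"twist":7},{"jaw":0.5,"linear":[0,0,0],"twist":7}]'
python3 -m pendant '[{"jaw":0.5,"linear":[0,0,0],"twist":7},{"jaw":0.5,"linear":[0,0,0],"twist":7},{"jaw":0.5,"linear":[0,0,0],"twist":7},{"jaw":0.5,"linear":[0,0,0],"twist":7},{"jaw":0.5,"linear":[0,0,0],"twist":7},{"jaw":0.5,"linear":[0,0,0],"twist":7},{"jaw":0.5,"linear":[0,0,0],"twist":7},{"jaw":0.5,"linear":[0,0,0],"twist":7},{"jaw":0.5,"linear":[0,0,0],"twist":7},{"jaw":0.5,"linear":[0,0,0],"twist":7},{"jaw":0.5,"linear":[0,0,0],"twist":7},{"jaw":0.5,"linear":[0,0,0],"twist":7}]'
python3 -m pendant '[{"jaw":0.5,"linear":[0,0,0],"twist":7},{"jaw":0.5,"linear":[0,0,0],"twist":7},{"jaw":0.5,"linear":[0,0,0],"twist":2},{"jaw":0.5,"linear":[0,0,0],"twist":0}]'
python3 -c "
from h import *;goal(525,-72,4.8,25)"
```

```text
time: 15.13
position: [0.5221, -0.0733, 0.1666]
tool_rot: [-0.076, 0.997, 0.001, -0.002]
ft_force: [0.2, 0.2, -2.1]
grip_width: 0.0599
grip_force: 44.5
time: 16.13
position: [0.522, -0.0718, 0.1665]
tool_rot: [0.613, 0.79, -0.001, -0.002]
ft_force: [0.7, -0.1, -2.5]
grip_width: 0.0595
grip_force: 44.4
time: 17.13
position: [0.5222, -0.0718, 0.1666]
tool_rot: [0.984, 0.177, -0.001, -0.001]
ft_force: [-0.4, -0.0, -2.6]
grip_width: 0.0597
grip_force: 44.4
time: 17.47
position: [0.5223, -0.0719, 0.1668]
tool_rot: [0.999, 0.041, -0.001, -0.001]
ft_force: [0.4, 0.2, -2.1]
grip_width: 0.0598
grip_force: 44.5
pos [522.3 -71.9 166.8] yaw 4.74 z -1.0 shift cm [ 0.31  0.05 14.18] twist -0.06 q [-0.35  0.5   1.75 -0.    0.9   1.14] F [ 0.4  0.2 -2.1] M [ 0.05 -0.05 -0.01] grip 44.5 0.0598
```

```bash
python3 -m pendant '[{"jaw":0.5,"linear":[0,0,3],"twist":0},{"jaw":0.5,"linear":[0,0,3],"twist":0},{"jaw":0.5,"linear":[0,0,3],"twist":0},{"jaw":0.5,"linear":[0,0,2.4],"twist":0},{"jaw":0.5,"linear":[0,0,1.4],"twist":0},{"jaw":0.5,"linear":[0,0,0.8],"twist":0},{"jaw":0.5,"linear":[0,0,0.3],"twist":0},{"jaw":0.5,"linear":[0,0,0.2],"twist":0},{"jaw":0.5,"linear":[0,0,0.1],"twist":0},{"jaw":0.5,"linear":[0,0,0],"twist":0}]'
python3 -c "
from h import *;goal(525,-72,4.8,25)"
```

```text
time: 18.3
position: [0.5239, -0.0723, 0.0272]
tool_rot: [0.999, 0.042, 0.001, 0.0]
ft_force: [1.1, 0.6, -1.2]
grip_width: 0.0599
grip_force: 44.5
pos [523.9 -72.3  27.2] yaw 4.8 z -1.0 shift cm [ 0.11 -0.02  0.22] twist -0.0 q [-0.35  0.75  1.82 -0.    0.57  1.14] F [ 1.1  0.6 -1.2] M [ 0.04  0.01 -0.01] grip 44.5 0.0599
```

```bash
python3 -m pendant '[{"jaw":0.5,"linear":[0,0,0.2],"twist":0},{"jaw":0.5,"linear":[0,0,0.1],"twist":0},{"jaw":0.5,"linear":[0,0,0.1],"twist":0},{"jaw":0.5,"linear":[0,0,0],"twist":0}]'
python3 -c "
from h import *;goal(525,-72,4.8,25)"
```

```text
time: 18.63
position: [0.524, -0.0723, 0.0231]
tool_rot: [0.999, 0.042, 0.001, 0.0]
ft_force: [0.6, 0.6, -0.6]
grip_width: 0.0595
grip_force: 44.5
pos [524.  -72.3  23.1] yaw 4.8 z -1.0 shift cm [ 0.1  -0.02 -0.19] twist -0.0 q [-0.35  0.75  1.82  0.    0.57  1.14] F [ 0.6  0.6 -0.6] M [ 0.04 -0.09 -0.02] grip 44.5 0.0595
```

```bash
python3 -m pendant '[{"jaw":1,"linear":[0,0,0],"twist":0},{"jaw":1,"linear":[0,0,0],"twist":0},{"jaw":1,"linear":[0,0,0],"twist":0},{"jaw":1,"linear":[0,0,0],"twist":0},{"jaw":1,"linear":[0,0,0],"twist":0},{"jaw":1,"linear":[0,0,-1],"twist":0},{"jaw":1,"linear":[0,0,-3],"twist":0},{"jaw":1,"linear":[0,0,-4],"twist":0},{"jaw":1,"linear":[0,0,-4],"twist":0},{"jaw":1,"linear":[-3.5,0,0],"twist":0},{"jaw":1,"linear":[-3.5,0,0],"twist":0},{"jaw":1,"linear":[0,0,0],"twist":0}]'
python3 - <<'E'
from rig import cams
from h import *
goal(453,-78,4.8,25)
im=[]
for n in ["top","scene"]:
    c=cams.camera(n);np.savez(n+"4.npz",**c)
    b=proj(c,[.52,-.06,.02])[0].astype(int);print(n,b)
    im.append(cv2.resize(c["color"][b[1]-65:b[1]+55,b[0]-60:b[0]+60],(400,400),interpolation=cv2.INTER_CUBIC))
    print(tilerect(c,.018,proj(c,[.49,-.075,.018])[0]))
cv2.imwrite("pics/both4.png",np.hstack(im))
E
```

```text
time: 19.63
position: [0.4449, -0.0754, 0.1431]
tool_rot: [0.999, 0.042, -0.005, -0.002]
ft_force: [-0.9, 1.7, 0.1]
grip_width: 0.0866
grip_force: 0.0
pos [444.9 -75.4 143.1] yaw 4.77 z -0.9999 shift cm [ 0.91  0.39 11.8 ] twist -0.03 q [-0.42  0.47  1.94 -0.    0.74  1.07] F [-0.9  1.7  0.1] M [0.06 0.06 0.01] grip 0.0 0.0866
top [342 205]
(array([ 294.8, -556.7]), array([256.3, 188.6]), 11.47, 274)
scene [297 225]
(array([488.1, -81.3]), array([121.5,  66.5]), 8.46, 104)
```

View pics/both4.png

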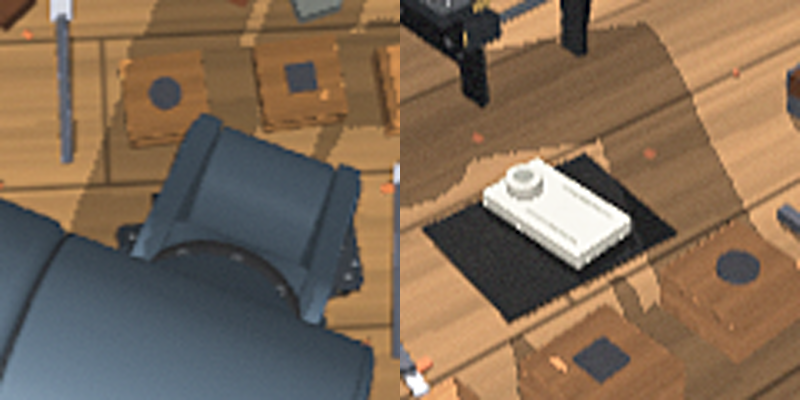

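The tile lies flat and face up on the mat, with its medallion end towards the robot at scene crop (523,180) and its plain end at (600,245). I'll check its corners.

```bash
python3 - <<'E'
from h import *
c=load("scene4")
K=np.array([[178,258],[230,212],[140,159],[85,199]])*.3+[237,160]
P=ray(c,K,.018)[:,:2]*1000;print(P.round(1),P.mean(0).round(1))
e=(P[0]+P[1]-P[2]-P[3])/2;print(np.hypot(*e),np.degrees(np.arctan2(e[1],e[0])),np.hypot(*(P[1]-P[0])))
y=np.radians(4.8);g=np.array([489,-75.2])-36*np.array([np.cos(y),np.sin(y)]);goal(*g,4.8,24)
E
```

```text
[[ 544.4 -100.6]
 [ 527.3  -37. ]
 [ 428.2  -54.5]
 [ 442.7 -118.2]] [485.7 -77.6]
101.9264032247956 9.902985508773375 65.88551000339368
pos [451.9 -77.5 143.3] yaw 4.73 z -1.0 shift cm [ 0.12  0.08 11.93] twist -0.07 q [-0.41  0.47  1.93  0.    0.74  1.07] F [ 1.1 -0.1  0.2] M [ 0.04 -0.01  0.  ] grip 0.0 0.0868
```

```bash
python3 -m pendant '[{"jaw":1,"linear":[0.12,0.08,3],"twist":0},{"jaw":1,"linear":[0,0,3],"twist":0},{"jaw":1,"linear":[0,0,2],"twist":0},{"jaw":1,"linear":[0,0,1.8],"twist":0},{"jaw":1,"linear":[0,0,1],"twist":0},{"jaw":1,"linear":[0,0,0.8],"twist":0},{"jaw":1,"linear":[0,0,0.3],"twist":0},{"jaw":1,"linear":[0,0,0],"twist":0}]'
python3 -m pendant '[{"jaw":0.5,"linear":[0,0,0],"twist":0},{"jaw":0.5,"linear":[0,0,0],"twist":0},{"jaw":0.5,"linear":[0,0,0],"twist":0},{"jaw":0.5,"linear":[0,0,0],"twist":0},{"jaw":0.5,"linear":[0,0,0],"twist":0},{"jaw":0.5,"linear":[0,0,0],"twist":0},{"jaw":0.5,"linear":[0,0,0],"twist":0},{"jaw":0.5,"linear":[0,0,0],"twist":0}]' 45
python3 -c "
from h import *;goal(453.1,-78.2,4.8,24)"
```

```text
time: 20.4
position: [0.4552, -0.0787, 0.0233]
tool_rot: [0.999, 0.042, -0.0, -0.0]
ft_force: [-1.7, 0.1, 0.3]
grip_width: 0.0873
grip_force: 0.0
time: 21.07
position: [0.4551, -0.0789, 0.0241]
tool_rot: [0.999, 0.042, 0.001, 0.0]
ft_force: [-1.5, -1.2, 5.9]
grip_width: 0.0594
grip_force: 44.9
pos [455.1 -78.9  24.1] yaw 4.8 z -1.0 shift cm [-0.2  -0.09  0.01] twist -0.0 q [-0.41  0.72  1.99 -0.    0.43  1.07] F [-1.5 -1.2  5.9] M [-0.4   0.17  0.02] grip 44.9 0.0594
```

```bash
python3 -m pendant '[{"jaw":0.5,"linear":[0,0,-0.5],"twist":0},{"jaw":0.5,"linear":[0,0,-0.5],"twist":0},{"jaw":0.5,"linear":[0,0,-1],"twist":0},{"jaw":0.5,"linear":[0,0,-1],"twist":0},{"jaw":0.5,"linear":[0,0,0],"twist":0}]'
python3 - <<'E'
from h import *
for n in ["top0","top2","scene0","scene2"]:
    c=load(n);b=proj(c,[.6424,-.0299,.044])[0];u0,v0=(b-14).astype(int)
    g=c["color"][v0:v0+28,u0:u0+28].astype(int);m=((g.max(2)-g.min(2)<35)&(g.max(2)<130)).astype(np.uint8)
    k,l,st,ce=cv2.connectedComponentsWithStats(m);i=1+np.argmin(np.hypot(*(ce[1:]-14).T))
    uv=ce[i]+[u0,v0];print(n,st[i],(ray(c,uv,.0435)[0]*1000).round(1))
c=load("top0");P=cloud(c)[145:188,312:351].reshape(-1,3);m=P[(P[:,2]>.028)&(P[:,2]<.05)]
print(cv2.minAreaRect((m[:,:2]*1000).astype(np.float32)))
# front edge, left/right edges: extents in rotated frame for several yaws
for yd in (3.5,4.8,6):
    y=np.radians(yd);q=m[:,:2]*1000@np.array([[np.cos(y),-np.sin(y)],[np.sin(y),np.cos(y)]]);print(yd,np.percentile(q,[.5,99.5],axis=0).round(1).tolist())
goal(498.9,-42.0,4.8,34)
E
```

```text
time: 21.48
position: [0.4555, -0.0787, 0.0552]
tool_rot: [0.999, 0.042, 0.001, 0.001]
ft_force: [0.2, -0.3, -2.4]
grip_width: 0.0597
grip_force: 44.9
top0 [11 10 10 10 73] [642.7 -31.2  43.5]
top2 [11 10 10 10 73] [642.7 -31.2  43.5]
scene0 [ 9 12 13  9 99] [646.1 -31.4  43.5]
scene2 [ 9 12 13  9 96] [646.2 -31.3  43.5]
((642.9301147460938, -29.93140411376953), (81.72317504882812, 80.04405212402344), 4.816015720367432)
3.5 [[599.5, -108.2], [680.2, -29.2]]
4.8 [[597.7, -122.8], [678.0, -43.6]]
6 [[595.4, -136.5], [676.1, -57.1]]
pos [455.5 -78.7  55.2] yaw 4.79 z -1.0 shift cm [ 4.63 -3.3   2.13] twist -0.01 q [-0.41  0.65  1.98  0.    0.51  1.07] F [ 0.2 -0.3 -2.4] M [0.01 0.08 0.01] grip 44.9 0.0597
```

```bash
python3 -m pendant '[{"jaw":0.5,"linear":[1.5,-1.1,0],"twist":0},{"jaw":0.5,"linear":[1.5,-1.1,0.7],"twist":0},{"jaw":0.5,"linear":[1.6,-1,1],"twist":0},{"jaw":0.5,"linear":[0,0,0.4],"twist":0},{"jaw":0.5,"linear":[0,0,0],"twist":0}]'
python3 - <<'E'
from rig import cams
from h import *
goal(499,-42.9,4.8,33.5)
im=[]
for n in ["top","scene"]:
    c=cams.camera(n);np.savez(n+"5.npz",**c)
    b=proj(c,[.57,-.04,.02])[0].astype(int);print(n,b)
    im.append(cv2.resize(c["color"][b[1]-50:b[1]+50,b[0]-50:b[0]+50],(400,400),interpolation=cv2.INTER_CUBIC))
cv2.imwrite("pics/both5.png",np.hstack(im))
E
```

```text
time: 21.9
position: [0.4976, -0.0422, 0.0317]
tool_rot: [0.999, 0.043, -0.001, -0.0]
ft_force: [-0.5, -0.9, -2.3]
grip_width: 0.0595
grip_force: 44.9
pos [497.6 -42.2  31.7] yaw 4.89 z -1.0 shift cm [ 0.13  0.08 -0.18] twist 0.09 q [-0.31  0.72  1.89 -0.    0.53  1.18] F [-0.5 -0.9 -2.3] M [ 0.05  0.13 -0.05] grip 44.9 0.0595
top [335 191]
scene [315 232]
```

View pics/both5.png

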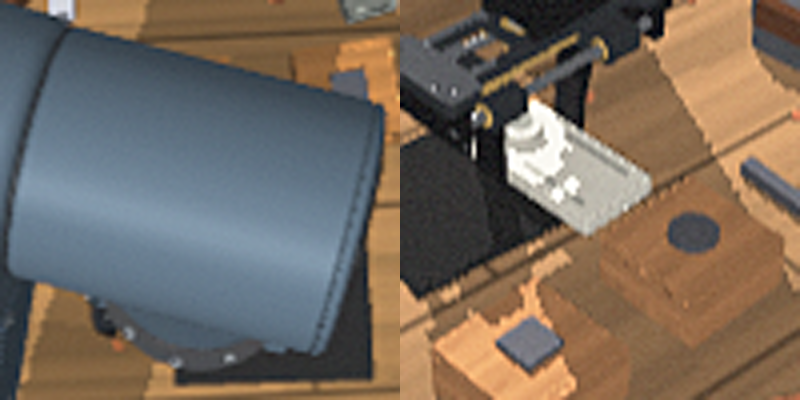

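The tile sits just in front of the round nook's mouth, with its plain end at crop (588,222)-(652,184) and the roof's front edge at (600,243)-(700,180). Next: a lateral check, then fine alignment.

```bash
python3 - <<'E'
from h import *
c=load("scene5");y=np.radians(4.8);u=np.array([np.cos(y),np.sin(y)])
for K,z in [([[188,222],[252,184]],.0257),([[200,243],[300,180]],.039)]:
    P=ray(c,np.array(K)/4+[265,182],z)[:,:2]*1000-[643.5,-30.8]
    print("nook x,y:",np.c_[P@u,P@[-u[1],u[0]]].round(1).tolist())
E
python3 -m pendant '[{"jaw":0.5,"linear":[0.13,0.05,-0.15],"twist":0},{"jaw":0.5,"linear":[0.5,0,0],"twist":0},{"jaw":0.5,"linear":[0,0,0],"twist":0}]'
python3 -c "
from h import *;goal(499,-42.9,4.8,33.5)"
```

```text
nook x,y: [[-60.8, -27.4], [-58.2, 27.3]]
nook x,y: [[-32.2, -44.6], [-29.8, 41.4]]
time: 22.25
position: [0.5056, -0.0436, 0.0346]
tool_rot: [0.999, 0.041, 0.001, 0.0]
ft_force: [0.2, -0.5, -2.2]
grip_width: 0.0594
grip_force: 44.9
pos [505.6 -43.6  34.6] yaw 4.73 z -1.0 shift cm [-0.66 -0.13  0.11] twist -0.07 q [-0.31  0.72  1.87  0.    0.55  1.18] F [ 0.2 -0.5 -2.2] M [-0.03  0.1  -0.06] grip 44.9 0.0594
```

```bash
python3 -m pendant '[{"jaw":0.5,"linear":[0.4,0,0.15],"twist":0},{"jaw":0.5,"linear":[0.4,0,0],"twist":0},{"jaw":0.5,"linear":[0.4,0,0],"twist":0},{"jaw":0.5,"linear":[0.4,0,0],"twist":0},{"jaw":0.5,"linear":[0.4,0,0],"twist":0},{"jaw":0.5,"linear":[0.4,0,0],"twist":0},{"jaw":0.5,"linear":[0,0,0],"twist":0}]'
python3 -c "
from h import *;goal(499,-42.9,4.8,33.5)"
```

```text
time: 22.83
position: [0.5296, -0.041, 0.0326]
tool_rot: [0.999, 0.042, 0.001, 0.0]
ft_force: [1.2, -0.0, -2.4]
grip_width: 0.0593
grip_force: 44.9
pos [529.6 -41.   32.6] yaw 4.8 z -1.0 shift cm [-3.07 -0.06 -0.09] twist 0.0 q [-0.29  0.74  1.81  0.    0.59  1.2 ] F [ 1.2 -0.  -2.4] M [ 0.09  0.05 -0.  ] grip 44.9 0.0593
```

```bash
python3 -m pendant '[{"jaw":0.5,"linear":[0.4,0,0],"twist":0},{"jaw":0.5,"linear":[0.4,0,0],"twist":0},{"jaw":0.5,"linear":[0.4,0,0],"twist":0},{"jaw":0.5,"linear":[0.4,0,0],"twist":0},{"jaw":0.5,"linear":[0.4,0,0],"twist":0},{"jaw":0.5,"linear":[0,0,0],"twist":0}]'
python3 -c "
from h import *;goal(499,-42.9,4.8,33.5)"
python3 -m pendant '[{"jaw":0.5,"linear":[0.4,0,0],"twist":0},{"jaw":0.5,"linear":[0.4,0,0],"twist":0},{"jaw":0.5,"linear":[0.4,0,0],"twist":0},{"jaw":0.5,"linear":[0.4,0,0],"twist":0},{"jaw":0.5,"linear":[0.4,0,0],"twist":0},{"jaw":0.5,"linear":[0.4,0,0],"twist":0},{"jaw":0.5,"linear":[0,0,0],"twist":0}]'
python3 -c "
from h import *;goal(499,-42.9,4.8,33.5)"
```

```text
time: 23.33
position: [0.5496, -0.0394, 0.0327]
tool_rot: [0.999, 0.042, 0.001, 0.0]
ft_force: [-0.5, 0.1, -1.9]
grip_width: 0.0595
grip_force: 44.9
pos [549.6 -39.4  32.7] yaw 4.79 z -1.0 shift cm [-5.07 -0.07 -0.09] twist -0.01 q [-0.27  0.75  1.76  0.    0.63  1.21] F [-0.5  0.1 -1.9] M [-0.   -0.02 -0.03] grip 44.9 0.0595
time: 23.92
position: [0.5734, -0.0373, 0.0327]
tool_rot: [0.999, 0.042, 0.001, 0.0]
ft_force: [0.2, -0.6, -1.7]
grip_width: 0.0596
grip_force: 44.9
pos [573.4 -37.3  32.7] yaw 4.79 z -1.0 shift cm [-7.46 -0.07 -0.1 ] twist -0.01 q [-0.26  0.77  1.7   0.    0.67  1.23] F [ 0.2 -0.6 -1.7] M [0.02 0.02 0.03] grip 44.9 0.0596
```

```bash
python3 -m pendant '[{"jaw":0.5,"linear":[0.4,0,0],"twist":0},{"jaw":0.5,"linear":[0.4,0,0],"twist":0},{"jaw":0.5,"linear":[0.2,0,0],"twist":0},{"jaw":0.5,"linear":[0,0,0],"twist":0}]'
python3 -m pendant '[{"jaw":0.5,"linear":[0.15,0,0],"twist":0},{"jaw":0.5,"linear":[0,0,0],"twist":0}]'
python3 -m pendant '[{"jaw":0.5,"linear":[0.15,0,0],"twist":0},{"jaw":0.5,"linear":[0,0,0],"twist":0}]'
```

```text
time: 24.25
position: [0.5829, -0.0364, 0.0326]
tool_rot: [0.999, 0.042, 0.001, 0.0]
ft_force: [0.8, 0.1, -2.2]
grip_width: 0.0595
grip_force: 44.9
time: 24.42
position: [0.5836, -0.0362, 0.0325]
tool_rot: [0.999, 0.042, 0.0, 0.0]
ft_force: [-0.2, -0.2, -3.2]
grip_width: 0.0595
grip_force: 44.9
time: 24.58
position: [0.5852, -0.0361, 0.0326]
tool_rot: [0.999, 0.042, 0.0, 0.0]
ft_force: [-0.1, -0.2, -1.5]
grip_width: 0.0595
grip_force: 44.9
```

```bash
python3 -m pendant '[{"jaw":0.5,"linear":[0.15,0,0],"twist":0},{"jaw":0.5,"linear":[0,0,0],"twist":0}]'
python3 -m pendant '[{"jaw":0.5,"linear":[0.15,0,0],"twist":0},{"jaw":0.5,"linear":[0,0,0],"twist":0}]'
python3 -m pendant '[{"jaw":0.5,"linear":[0.15,0,0],"twist":0},{"jaw":0.5,"linear":[0,0,0],"twist":0}]'
```

```text
time: 24.75
position: [0.5868, -0.036, 0.0326]
tool_rot: [0.999, 0.042, 0.0, 0.0]
ft_force: [1.0, -0.4, -2.4]
grip_width: 0.0596
grip_force: 44.9
time: 24.92
position: [0.5884, -0.0359, 0.0326]
tool_rot: [0.999, 0.042, 0.0, 0.0]
ft_force: [0.2, -0.4, -2.7]
grip_width: 0.0597
grip_force: 44.9
time: 25.08
position: [0.5899, -0.0358, 0.0326]
tool_rot: [0.999, 0.042, 0.0, 0.0]
ft_force: [0.3, -0.3, -2.8]
grip_width: 0.0595
grip_force: 44.9
```

```bash
python3 -m pendant '[{"jaw":0.5,"linear":[0,0,0.15],"twist":0},{"jaw":0.5,"linear":[0,0,0.1],"twist":0},{"jaw":0.5,"linear":[0,0,0],"twist":0}]'
python3 -m pendant '[{"jaw":1,"linear":[0,0,0],"twist":0},{"jaw":1,"linear":[0,0,0],"twist":0},{"jaw":1,"linear":[0,0,0],"twist":0},{"jaw":1,"linear":[0,0,0],"twist":0},{"jaw":1,"linear":[0,0,0],"twist":0},{"jaw":1,"linear":[-1,0,-0.2],"twist":0},{"jaw":1,"linear":[-2,0,-1],"twist":0},{"jaw":1,"linear":[-3,0,-3],"twist":0},{"jaw":1,"linear":[-3,0,0],"twist":0},{"jaw":0,"linear":[0,0,0],"twist":0}]'
python3 - <<'E'
from rig import cams
from h import *
c=cams.camera("scene");np.savez("scene6.npz",**c)
b=proj(c,[.58,-.04,.02])[0].astype(int);print(b)
cv2.imwrite("pics/s6.png",cv2.resize(c["color"][b[1]-50:b[1]+50,b[0]-60:b[0]+60],(780,650)[:2] if 0 else (720,600),interpolation=cv2.INTER_CUBIC))
P=cloud(c)[b[1]-40:b[1]+40,b[0]-50:b[0]+50].reshape(-1,3)
y=np.radians(4.8);q=(P[:,:2]*1000-[643.5,-30.8])@np.array([[np.cos(y),-np.sin(y)],[np.sin(y),np.cos(y)]])
m=(abs(q[:,1])<20)&(P[:,2]>.020)&(P[:,2]<.028)&(q[:,0]<-42)&(q[:,0]>-110);print("tile end nook x",np.percentile(q[m,0],[0,2,5,50]).round(1),m.sum())
goal(643.5-85*np.cos(y)-3,-30.8-85*np.sin(y),4.8,27)
E
```

```text
time: 25.33
position: [0.5896, -0.0357, 0.0302]
tool_rot: [0.999, 0.042, 0.0, 0.0]
ft_force: [-0.1, 0.1, -0.7]
grip_width: 0.0595
grip_force: 44.9
time: 26.17
position: [0.4932, -0.0418, 0.0721]
tool_rot: [0.999, 0.042, -0.004, -0.001]
ft_force: [-1.0, -0.4, -0.1]
grip_width: 0.0846
grip_force: 0.0
[317 234]
tile end nook x [-81.4 -80.4 -78.1 -57.8] 59
pos [496.7 -42.5  72. ] yaw 4.73 z -1.0 shift cm [5.95 0.03 4.47] twist -0.07 q [-0.31  0.64  1.88 -0.    0.63  1.18] F [ 0.9 -0.4 -0.5] M [ 0.03  0.03 -0.03] grip 0.0 0.0817
```

View pics/s6.png

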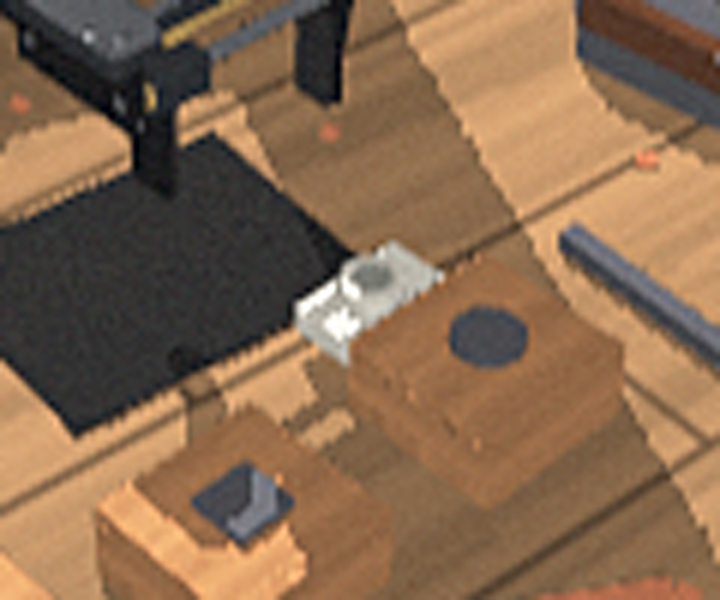

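The tile lies face up in the round nook with its medallion outside at (370,275). Its end is near nook x = -80, against -78 when fully home. I'll close the fingers and push it home.

```bash
python3 -m pendant '[{"jaw":0,"linear":[0,0,0],"twist":0},{"jaw":0,"linear":[0,0,0],"twist":0},{"jaw":0,"linear":[0,0,0],"twist":0},{"jaw":0,"linear":[0,0,0],"twist":0},{"jaw":0,"linear":[0,0,0],"twist":0},{"jaw":0,"linear":[0,0,0],"twist":0},{"jaw":0,"linear":[0,0,0],"twist":0},{"jaw":0,"linear":[0,0,0],"twist":0},{"jaw":0,"linear":[0,0,0],"twist":0},{"jaw":0,"linear":[0,0,0],"twist":0},{"jaw":0,"linear":[0,0,0],"twist":0},{"jaw":0,"linear":[0,0,0],"twist":0}]' 10
python3 -m pendant '[{"jaw":0,"linear":[0,0.05,1.5],"twist":0},{"jaw":0,"linear":[0,0,1.5],"twist":0},{"jaw":0,"linear":[0,0,1],"twist":0},{"jaw":0,"linear":[0,0,0.4],"twist":0},{"jaw":0,"linear":[1,0,0],"twist":0},{"jaw":0,"linear":[1,0,0],"twist":0},{"jaw":0,"linear":[1,0,0],"twist":0},{"jaw":0,"linear":[0.5,0,0],"twist":0},{"jaw":0,"linear":[0.5,0,0],"twist":0},{"jaw":0,"linear":[0.5,0,0],"twist":0},{"jaw":0,"linear":[0,0,0],"twist":0}]'
python3 -c "
from h import *;goal(643.5-78,-37.3,4.8,27)"
```

```text
time: 27.22
position: [0.5003, -0.0432, 0.0715]
tool_rot: [0.999, 0.042, 0.0, 0.0]
ft_force: [-0.5, 0.6, 0.4]
grip_width: 0.0053
grip_force: 0.0
time: 28.13
position: [0.5463, -0.04, 0.0277]
tool_rot: [0.999, 0.042, 0.001, 0.0]
ft_force: [-0.1, -0.1, 0.2]
grip_width: 0.001
grip_force: 0.0
pos [546.3 -40.   27.7] yaw 4.79 z -1.0 shift cm [ 1.94 -0.11  0.07] twist -0.01 q [-0.28  0.76  1.77  0.    0.61  1.21] F [-0.1 -0.1  0.2] M [ 0.01 -0.04  0.01] grip 0.0 0.001
```

```bash
python3 -m pendant '[{"jaw":0,"linear":[0.3,0,0],"twist":0},{"jaw":0,"linear":[0.3,0,0],"twist":0},{"jaw":0,"linear":[0,0,0],"twist":0}]'
python3 -m pendant '[{"jaw":0,"linear":[0.2,0,0],"twist":0},{"jaw":0,"linear":[0,0,0],"twist":0}]'
python3 -m pendant '[{"jaw":0,"linear":[0.2,0,0],"twist":0},{"jaw":0,"linear":[0,0,0],"twist":0}]'
python3 -m pendant '[{"jaw":0,"linear":[0.15,0,0],"twist":0},{"jaw":0,"linear":[0,0,0],"twist":0}]'
```

```text
time: 28.38
position: [0.5515, -0.0394, 0.0275]
tool_rot: [0.999, 0.042, 0.0, 0.0]
ft_force: [-0.0, -0.3, 0.2]
grip_width: 0.0007
grip_force: 0.0
time: 28.55
position: [0.5525, -0.039, 0.0274]
tool_rot: [0.999, 0.042, -0.001, -0.0]
ft_force: [-1.8, 0.1, 1.1]
grip_width: 0.0007
grip_force: 0.6
time: 28.72
position: [0.5547, -0.0389, 0.0274]
tool_rot: [0.999, 0.042, -0.001, -0.0]
ft_force: [-0.9, 0.2, 0.2]
grip_width: 0.0006
grip_force: 0.9
time: 28.88
position: [0.5556, -0.0387, 0.0274]
tool_rot: [0.999, 0.042, -0.001, -0.0]
ft_force: [-3.9, 0.2, 0.8]
grip_width: 0.0004
grip_force: 1.7
```

```bash
python3 -m pendant '[{"jaw":0,"linear":[0.15,0,0],"twist":0},{"jaw":0,"linear":[0,0,0],"twist":0}]'
python3 -m pendant '[{"jaw":0,"linear":[0.15,0,0],"twist":0},{"jaw":0,"linear":[0,0,0],"twist":0}]'
```

```text
time: 29.05
position: [0.5558, -0.0385, 0.0273]
tool_rot: [0.999, 0.042, -0.003, -0.001]
ft_force: [-5.9, -0.5, 2.5]
grip_width: 0.0004
grip_force: 3.0
time: 29.22
position: [0.5559, -0.0383, 0.0272]
tool_rot: [0.999, 0.042, -0.004, -0.001]
ft_force: [-9.0, -1.1, 5.4]
grip_width: 0.0008
grip_force: 4.2
```

It stalls with force rising to 9 N, and the finger front is at nook x ≈ -78, so the tile is home. Back off and verify.

```bash
python3 -m pendant '[{"jaw":0,"linear":[-0.6,0,0],"twist":0},{"jaw":0,"linear":[-2,0,0],"twist":0},{"jaw":0,"linear":[-2,0,-2],"twist":0},{"jaw":0,"linear":[-2,0,-4],"twist":0},{"jaw":0,"linear":[0,0,-4],"twist":0},{"jaw":0,"linear":[0,2,-4],"twist":0},{"jaw":0,"linear":[0,4,0],"twist":0},{"jaw":0,"linear":[0,4,0],"twist":0},{"jaw":0,"linear":[0,4,0],"twist":0},{"jaw":0,"linear":[0,4,0],"twist":0},{"jaw":0,"linear":[0,0,0],"twist":0},{"jaw":0,"linear":[0,0,0],"twist":0}]'
python3 - <<'E'
from rig import cams
from h import *
im=[]
for n in ["top","scene"]:
    c=cams.camera(n);np.savez(n+"7.npz",**c)
    b=proj(c,[.6,.04,.02])[0].astype(int)
    im.append(cv2.resize(c["color"][b[1]-75:b[1]+75,b[0]-75:b[0]+75],(400,400),interpolation=cv2.INTER_CUBIC))
    print(n,b,tilerect(c,.024,proj(c,[.585,-.035,.024])[0]))
cv2.imwrite("pics/both7.png",np.hstack(im))
E
```

```text
time: 30.22
position: [0.5116, -0.2254, 0.1624]
tool_rot: [0.999, 0.04, 0.002, 0.001]
ft_force: [-0.2, 0.9, -0.7]
grip_width: 0.0004
grip_force: 0.0
top [309 183] (array([ 294.5, -554.1]), array([255.3, 187.8]), 11.47, 274)
scene [346 225] (array([ 744.1, -185.1]), array([27.5, 42. ]), 17.33, 43)
```

View pics/both7.png

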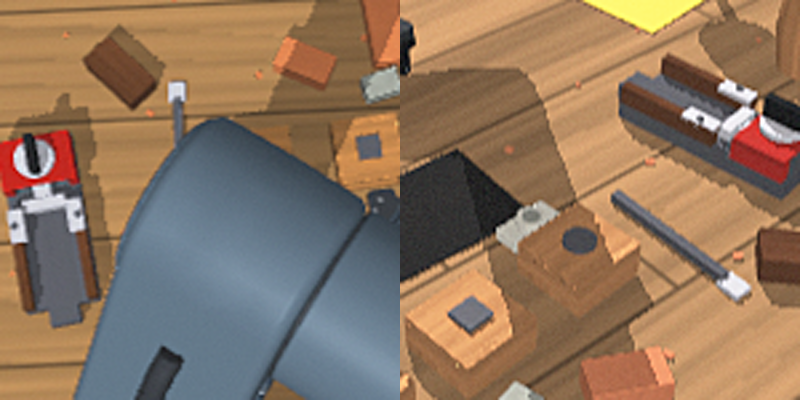

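The tile is home in the round nook with its medallion end out (scene crop (530,222)). The knob is at rest, the bystanders in view have not moved, and the robot is clear. Hand in.

```bash
python3 -c "
from rig import robot
print(robot.hand_in())"
```

```text
the job is handed in; nothing more can be done
None
```

I twisted the knob to its stop and it sprang back. The tile is face up in the round-marked pigeonhole, pushed home with its medallion end out, and I handed the job in at about 30 s; the hand-in gave no verdict.

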